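# Refit the drive disc on a safe door's spindle hub

### The arm

A 6-joint arm with a two-finger parallel gripper is mounted at the origin on the work surface. World frame = base frame: x ahead of the robot, y to its left, z up, the work surface at z = 0. Lengths are in mm, angles in rad, forces in N, time in s.
With the tool pointing down it reaches from about 350 to 850 mm from the base axis. Payload 8.1 kg.
Tool frame: the origin (TCP) lies between the finger pads; the fingertips stand 17 mm ahead of it and the grasp point (between the pads) lies 2 mm behind it; z points along the fingers, y is the line along which they close (so a half turn about z gives the same grasp; the last joint's range is limited). The gripper opens to 85 mm and grips with 20 to 120 N. Pads are 22 mm wide; open, the fingers measure 114 mm over their backs; the gripper's body (76 mm by 85 mm) begins 54 mm behind the grasp point. The pads swing forward as they close: fully open they stand 13 mm farther back than shut.
Start: joints at [-1.372, 0.13, 1.488, -0, 1.523, -0.085], TCP at [168.024, -575.998, 248.292] pointing down, gripper open.
Joint ranges: [-2.96, 2.96], [-0.89, 2.26], [0.02, 2.5], [-1.34, 4.48], [0, 2.73], [-2.66, 2.66]. Speed limits (rad/s): [2.39, 2.39, 2.79, 3.14, 3.14, 3.14].

### API

Orientations are given as a unit quaternion [x, y, z, w].
In Python, from workcell import manip, viewer gives the robot as it stands.
- The arm moves only by the shell command python3 -m creep 'ROWS' [FORCE]. ROWS is a JSON object of lists of equal length, an entry for each row: "hand": the gripper's target within -1 to 1 (fully open at 1, half-way at 0, shut at -1); "linear": the shift along the tool's x, y, z each as a share of 30 mm, from -1 to 1, a list of three; "twist": the turn, a rotation vector about the tool's x, y, z each as a share of 4 degrees, from -1 to 1, a list of three. In form: {"hand": [hand, ...], "linear": [[dx, dy, dz], ...], "twist": [[wx, wy, wz], ...]}. A call has 1 to 10 rows; each row shifts and turns the commanded pose from where the row before left it, along the tool's axes as they then stand; what a row does not reach is not made up. A row lasts 1/8 s, in which the tool goes at most 62.5 mm and 10.7 degrees, less where a joint would pass 70% of its speed; a pose out of reach is approached as far as the arm can. A call with a number of a shift or a turn outside -1 to 1 is refused whole. A call with a gripper value outside its range is refused whole. The fingers move at their own pace and stop on an object; FORCE is the grip in N (left out, the last holds). Time passes only in rows, so rows that do not move let the fingers close. It gives the time, the measured TCP pose, the force, the opening and the grip force at its end, in the units of the state.
- manip.observe(): the state, without advancing time (a new reading comes with each control period).
- viewer.snapshot(name): name is "scene" or "top"; returns the picture (384x512x3 uint8, red, green, blue); there is no depth.
- viewer.get_calibration(name): a dict with "K" (3x3 intrinsics, pixels), "position" and "attitude" of the camera in the world. Camera axes: x right, y up, looking along -z (the intrinsics and any distortion apply to the point x, -y, -z); pixel columns grow to the right and rows downward; lengths in mm; the calibration is good to about 2 mm. A picture is of the moment at which its call begins. get_calibration takes no time and is no camera call.
- manip.job_done(): hands the job in; it is judged then, once.
Trained networks look in the newest picture that a camera, given by its name, has taken for a name from the list of things; names that differ only in an ending like _2 or _b are one class to them, and where a whole thing is asked for, a point or a joint stands for the part that bears it (a point fixed in the world has none). Each returns a list of dicts, best first, with "conf" (0 to 1); they miss things now and then, are a little off and sometimes report something else, mostly with a low value. They report only what shows in the picture. A call takes as long as a camera call.
- viewer.boxes_of(camera, label): "location" ([column, row] in pixels, amid what is visible of it).
- viewer.mark_of(camera, label): "location" ([column, row] in pixels: a listed point, or the origin of a listed thing).
The state is a dict: "clock": time; "qpos": joint angles; "joint_velocities": joint speeds; "joint_efforts": joint torques, N m; "tool_pos": TCP position; "eef_rot": TCP orientation; "contact_force": force on the tool from outside, world axes, zero at the start; "moment": the same for the moment, N m; "finger_gap": finger opening in mm; "gripper_force": force on a finger pad.
Only numpy, scipy, OpenCV 4.12 (cv2) and the standard library are available. Lean on these libraries where they do the work, as an engineer would, in place of code of your own. Each camera call takes 0.05 s, during which the arm holds its last target. There are 200 camera calls.

### The job

The safe door lies face down on the bench with its inner cover off. Pick up the loose steel drive disc by its boss, slide it boss-up over the spindle in the middle of the door, turn it with light pressure until its four holes find the four studs of the hub, and slide it down fully home, flat on the hub. Do not force it against the studs, leave the nut tray, the padlock and the screwdriver where they lie, and let go at the end.

Things in the scene. Friction and masses are not known exactly. Their poses are not given: they have to be found in the camera images.
- disc_boss (a point): Drive disc, loose, plain steel, about 0.65 kg, flat on the bench, boss up: plate 114 mm across, 6 mm thick, with a round upright boss 32 mm across (40 at its root) up to 58 mm above the underside. This point: on the axis, 38 mm above the underside, where to grip the boss (lower down, fingers would meet the stud ends once it is home). z is up along the axis.
- disc_foot (a point): Centre of the underside of the drive disc, on its axis. A bore 18 mm across goes right through boss and plate here. Four holes 11 mm across go through the plate, evenly spaced, 45 mm from the axis, on this frame's x, y, -x and -y axes (a quarter turn looks the same).
- safe_door: Safe door, fixed, face down on battens: grey slab, 340 mm (its x) by 260 mm (its y), inner panel 54 mm above the bench. Light metal lock case at +x (80 mm high), bar with three bolts at -y (84 mm high), dark bar at +y. Origin on the bench, under the spindle, mid-door; z up.
- hub_face (a point): Centre of the hub's flat top, on the spindle axis, 70 mm above the bench; x, y as the DOOR's, z up. Hub: dark steel flange 112 mm across, with four studs (8 mm across, 18 mm tall, tip tapered 2 mm), evenly spaced, 45 mm from the axis. Disc home: its underside lies on this face, disc_boss 38 mm above this point; lying on the stud ends: 56 mm above.
- spindle_top (a point): Top of the spindle, on the axis, 66 mm above the hub face. Spindle 16.6 mm across, its top 8 mm tapers to 9 mm. Hub and studs turn with it about z and stand at any angle, which is NOT measured (x, y here are the DOOR's): see it in pictures or find it by feel. Stiff to turn (0.7 N m, stops 0.95 rad either way), it stays put under a light touch.
- nut_tray: Bystander: little steel tray with nuts, 50 x 75 x 16 mm, loose on the door's inner panel near its -x end. Origin under its middle.
- padlock: Bystander: brass padlock lying flat, 48 x 87 x 26 mm, loose on the bench a hand's width from the disc. Origin under its body.
- screwdriver: Bystander: screwdriver 190 mm long with a black handle, loose, lying on the bench near the disc. Origin under its middle.

How it is judged (in metres and radians):
On the way:
1. the disc is threaded on the spindle, upright, above the studs or lower (horizontal distance between disc_boss and hub_face below 0.005 m and z of disc_boss in the frame of hub_face below 0.09 m and angle between disc_boss's own z axis and vertical below 0.12 rad), for 0.1 s.
At the end, for the whole second after the job is handed in: The disc is on the spindle and all four studs, boss up, its plate within 3 mm of the hub face all round (disc_boss less than 41 mm above hub_face, less than 4 mm off its axis, tilted less than 0.05 rad), and let go (z of disc_boss in the frame of hub_face below 0.041 m and horizontal distance between disc_boss and hub_face below 0.004 m and angle between disc_boss's own z axis and vertical below 0.05 rad); the robot touches nothing.
It fails at once if the disc, the fingers or anything else press on the door, its hub or studs with more than 60 N (contact force between anything else and safe_door above 60 N).
It fails at once if the nut tray, the padlock or the screwdriver is shifted more than 30 mm (distance of any of nut_tray, padlock, screwdriver from where it was at the start of the episode above 0.03 m).
It also fails if it takes over 72 s, if anything falls off the work surface, if the arm or the gripper's body presses on something with over 40 N, if the wrist force passes 120 N, or if a joint passes its speed limit or range.

## Working session

There is one attempt and no reset: what is moved stays moved. The work goes in short steps, Python scripts to look and compute and a shell command to move; the robot and the scene stay as the last step left them, time stands still between calls to the robot, and variables do not carry over. Pictures are saved under pics/ and viewed, at most 10 in all, crops included, and the job is handed in when it is done.

```bash
mkdir -p pics; cat > h.py <<'E'
import numpy as np, cv2
from workcell import manip, viewer
from scipy.spatial.transform import Rotation as R
def ray(cam,px):
    c=viewer.get_calibration(cam); K=np.array(c["K"]); 
    u=np.linalg.inv(K)@[px[0],px[1],1]; a=np.array(c["attitude"],float)
    M=R.from_quat(a).as_matrix() if a.size==4 else a.reshape(3,3)
    return np.array(c["position"],float), M@np.array([u[0],-u[1],-u[2]])
def atz(cam,px,z):
    p,d=ray(cam,px); return p+d*(z-p[2])/d[2]
def snap(cam,name=None):
    im=viewer.snapshot(cam)
    if name: cv2.imwrite("pics/"+name,cv2.cvtColor(im,cv2.COLOR_RGB2BGR))
    return im
E
python3 - <<'E'
from h import *
for c in("top","scene"):
    snap(c,c+"0.png"); k=viewer.get_calibration(c); print(c,{x:np.round(k[x],3).tolist() if not isinstance(k[x],str) else k[x] for x in k})
    for l,z in(("disc_boss",38),("disc_foot",0),("hub_face",70),("spindle_top",136),("safe_door",0),("nut_tray",54),("padlock",0),("screwdriver",0)):
        for m in viewer.mark_of(c,l)[:2]: print(l,np.round(m["location"]),round(m["conf"],2),np.round(atz(c,m["location"],z)))
print(manip.observe())
E
```

```text
top {'K': [[365.599, 0.0, 255.673], [0.0, 365.599, 191.321], [0.0, 0.0, 1.0]], 'position': [397.868, 17.682, 936.05], 'attitude': [-0.048, 0.073, 0.71, -0.699]}
disc_boss [332. 194.] 0.65 [ 541. -207.   38.]
disc_foot [329. 195.] 0.78 [ 546. -208.    0.]
hub_face [159. 209.] 0.81 [507. 214.  70.]
spindle_top [150. 210.] 0.69 [497. 220. 136.]
safe_door [164. 214.] 0.86 [502. 219.   0.]
nut_tray [150. 255.] 0.56 [401. 236.  54.]
padlock [346. 232.] 0.59 [ 448. -248.    0.]
screwdriver [349. 235.] 0.73 [ 441. -255.    0.]
scene {'K': [[391.633, 0.0, 252.666], [0.0, 391.633, 202.28], [0.0, 0.0, 1.0]], 'position': [1237.587, 357.111, 749.611], 'attitude': [0.221, 0.359, 0.768, 0.482]}
disc_boss [183. 194.] 0.9 [ 533. -215.   38.]
disc_foot [182. 203.] 0.78 [ 533. -226.    0.]
hub_face [332. 224.] 0.73 [504. 217.  70.]
spindle_top [338. 203.] 0.86 [498. 223. 136.]
spindle_top [349. 206.] 0.33 [498. 250. 136.]
safe_door [327. 241.] 0.97 [497. 211.   0.]
safe_door [191. 185.] 0.56 [ 447. -250.    0.]
nut_tray [350. 206.] 0.69 [398. 237.  54.]
padlock [168. 233.] 0.77 [ 657. -188.   -0.]
screwdriver [190. 188.] 0.7 [ 465. -243.    0.]
screwdriver [346. 206.] 0.41 [338. 217.   0.]
{'clock': 0.9, 'qpos': array([-1.37240051e+00,  1.30375202e-01,  1.48819524e+00, -1.36854749e-05,
        1.52299556e+00, -8.54019935e-02]), 'joint_velocities': array([ 3.50251783e-05,  4.57107787e-04, -2.50199187e-04,  2.41341447e-03,
       -1.25498375e-03, -8.08587625e-04]), 'joint_efforts': array([-1.10086574e-03, -5.69317710e+01, -5.00871491e+01, -2.76779228e-04,
        9.39408565e-04, -2.19791801e-06]), 'tool_pos': array([ 168.01972095, -576.00409356,  248.30966022]), 'eef_rot': array([ 9.89949186e-01,  1.41423512e-01, -6.07161921e-06,  1.36893388e-05]), 'contact_force': array([0.49594394, 0.22616491, 0.26538319]), 'moment': array([-0.00497864, -0.05537276, -0.04990575]), 'gripper_force': 0.0, 'finger_gap': 85.54616914360297}
```

```bash
python3 - <<'E'
import cv2,numpy as np
t=cv2.imread("pics/top0.png");s=cv2.imread("pics/scene0.png")
a=cv2.resize(t[120:300,100:400],None,fx=2.6,fy=2.6,interpolation=cv2.INTER_CUBIC)
cv2.imwrite("pics/t0c.png",a)
cv2.imwrite("pics/s0c.png",cv2.resize(s[140:320,120:420],None,fx=2.6,fy=2.6,interpolation=cv2.INTER_CUBIC))
E
```

```text
(no output)
```

View pics/t0c.png

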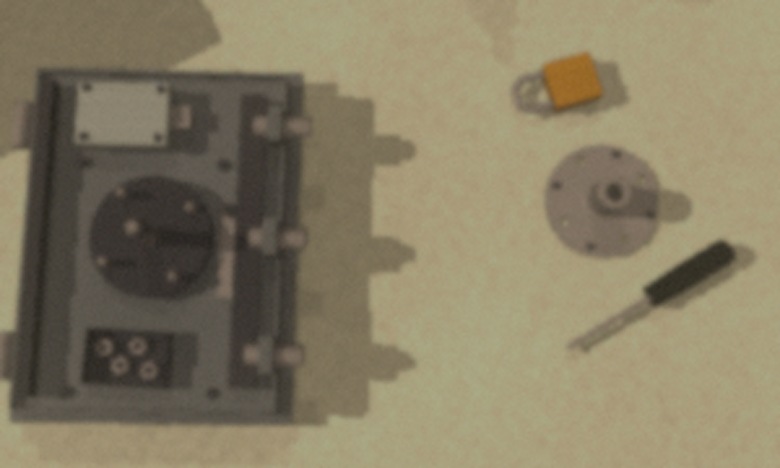

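View pics/s0c.png

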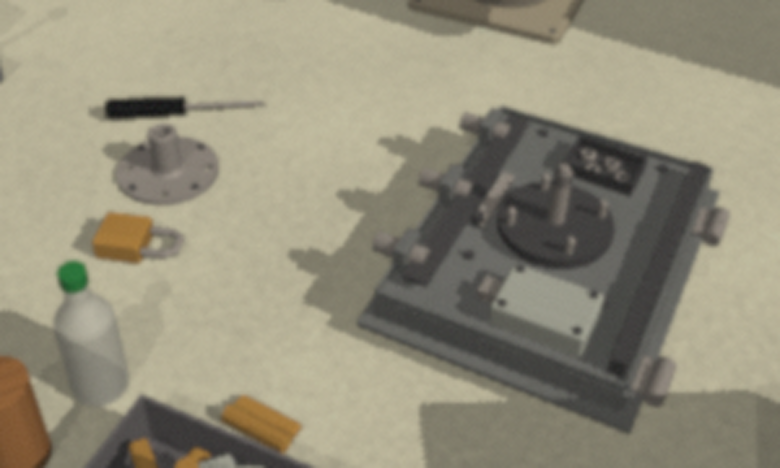

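The top crop shows the disc (plate centre about px 332,197) with four dark dots and four faint light dots, so I need to find out which are the holes. It also shows the hub with four stud tips (about px 146,193; 173,200; 166,226; 139,220). The screwdriver and padlock lie on either side of the disc. A denoised, enlarged picture of the disc and hub should settle the angles.

```bash
python3 - <<'E'
from h import *
im=np.mean([snap("top").astype(float) for _ in range(8)],0)
np.save("top.npy",im)
im=cv2.cvtColor(np.clip((im-20)*1.5,0,255).astype(np.uint8),cv2.COLOR_RGB2BGR)
def crop(x,y,w=50): return cv2.resize(im[y:y+w,x:x+w],(400,400),interpolation=cv2.INTER_CUBIC)
b=crop(132,184); b=np.clip(b.astype(float)*1.6,0,255).astype(np.uint8)
cv2.imwrite("pics/z1.png",np.hstack([crop(307,172),b]))
E
```

```text
(no output)
```

View pics/z1.png

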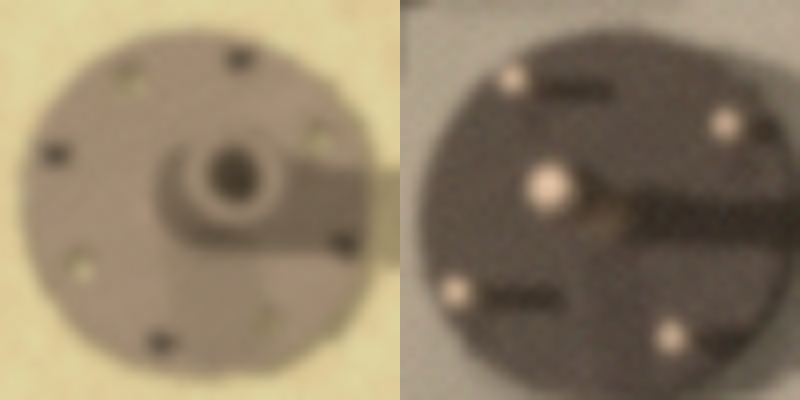

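The left half is the disc. The light dots (crop 130,75; 318,137; 267,318; 82,265) show bench colour through them and sit at about 44 mm radius, so these are the through holes. The dark dots, at about 47 mm, look like blind marks. The right half is the hub, with stud tips at (513,80), (726,125), (671,338), (456,292) and the spindle top at (549,187).

```bash
python3 - <<'E'
from h import *
def f(pts,ox,oy,offx,z):
    P=np.array([atz("top",((x-ox)/8+offx-.5+0.06,y/8+oy-.5+.06),z)[:2] for x,y in pts]); c=P.mean(0); d=P-c
    a=np.degrees(np.arctan2(d[:,1],d[:,0])); print(np.round(P,1).tolist(),c.round(1),np.hypot(*d.T).round(1),np.round(a,1),np.degrees(np.angle(np.exp(4j*np.radians(a)).mean()))/4)
f([(130,75),(318,137),(267,318),(82,265)],0,172,307,3)
f([(240,60),(344,243),(160,343),(56,154)],0,172,307,6)
f([(513,80),(726,125),(671,338),(456,292)],400,184,132,88)
print(atz("top",((549-400)/8+132-.5,187/8+184-.5),136), atz("top",(233/8+307-.5,175/8+172-.5),58))
print(atz("top",(198/8+307-.5,205/8+172-.5),6))
s=manip.observe(); print(R.from_quat(s["eef_rot"]).as_matrix().round(3))
E
```

```text
[[583.3, -193.7], [561.8, -254.6], [502.6, -234.3], [520.8, -174.9]] [ 542.1 -214.4] [46.  44.8 44.2 44.9] [  26.6  -63.9 -153.3  118.4] 26.968291123052474
[[587.2, -229.5], [526.3, -260.1], [494.8, -198.3], [556.8, -167.5]] [ 541.3 -213.8] [48.6 48.6 49.1 48.9] [ -18.9 -107.9  161.5   71.4] -18.4627903153915
[[541.6, 242.4], [527.5, 180.6], [465.8, 195.1], [480.1, 256.7]] [503.8 218.7] [44.7 44.9 44.7 44.8] [  32.   -58.1 -148.1  121.9] 31.950621705653756
[503.87245592 219.12440332 136.        ] [ 540.83882236 -211.34671998   58.        ]
[ 539.60750527 -212.90825509    6.        ]
[[ 0.96  0.28 -0.  ]
 [ 0.28 -0.96  0.  ]
 [-0.   -0.   -1.  ]]
```

Disc axis is at about (541.5, −213) with holes at 27° (mod 90). The hub axis is at about (504, 219) with studs at 32°. I'll put the fingers midway between holes, with tool x at 72°.

```bash
python3 -m creep '{"hand":[1,1,1,1,1,1,1,1,1,1],"linear":[[0,0,0],[0,0,0],[0,0,0],[0,0,0],[0,0,0],[0,0,0],[0,0,0],[0,0,0],[0,0,0],[0,0,0]],"twist":[[0,0,-1],[0,0,-1],[0,0,-1],[0,0,-1],[0,0,-1],[0,0,-1],[0,0,-1],[0,0,-1],[0,0,-1],[0,0,-1]]}' 50
python3 -m creep '{"hand":[1,1,1,1,1],"linear":[[0,0,0],[0,0,0],[0,0,0],[0,0,0],[0,0,0]],"twist":[[0,0,-1],[0,0,-1],[0,0,-1],[0,0,-0.92],[0,0,0]]}'
python3 -m creep '{"hand":[1,1,1,1,1,1,1,1],"linear":[[0.96,0.506,0.2],[0.96,0.506,0.2],[0.96,0.506,0.2],[0.96,0.506,0.2],[0.96,0.506,0.2],[0.96,0.506,0.2],[0.96,0.506,0.2],[0.96,0.506,0.2]],"twist":[[0,0,0],[0,0,0],[0,0,0],[0,0,0],[0,0,0],[0,0,0],[0,0,0],[0,0,0]]}'
python3 -m creep '{"hand":[1,1,1,1,1,1,1,1,1,1],"linear":[[0.96,0.506,0.2],[0.96,0.506,0.2],[0.96,0.506,0.2],[0.96,0.506,0.2],[0.96,0.506,0.2],[0.96,0.506,0.2],[0.96,0.506,0.2],[0.96,0.506,0.2],[0,0,0],[0,0,0]],"twist":[[0,0,0],[0,0,0],[0,0,0],[0,0,0],[0,0,0],[0,0,0],[0,0,0],[0,0,0],[0,0,0],[0,0,0]]}'
python3 - <<'E'
from h import *
s=manip.observe(); print(s["tool_pos"],R.from_quat(s["eef_rot"]).as_matrix().round(3),s["qpos"],s["clock"])
im=snap("scene")
m=viewer.mark_of("scene","disc_boss"); print([(np.round(k["location"],1),round(k["conf"],2),atz("scene",k["location"],38).round(1)) for k in m])
E
```

```text
clock: 2.55
tool_pos: [168.0, -576.0, 248.3]
eef_rot: [0.881, 0.472, 0.0, 0.0]
contact_force: [0.4, -0.4, -0.2]
finger_gap: 85.2
gripper_force: 0.0
clock: 3.18
tool_pos: [168.0, -576.0, 248.3]
eef_rot: [0.809, 0.587, 0.0, -0.0]
contact_force: [0.0, -0.0, 0.5]
finger_gap: 85.2
gripper_force: 0.0
clock: 4.18
tool_pos: [355.6, -393.8, 200.2]
eef_rot: [0.81, 0.587, -0.0, 0.0]
contact_force: [0.3, 0.4, 0.3]
finger_gap: 85.6
gripper_force: 0.0
clock: 5.42
tool_pos: [541.5, -213.5, 152.3]
eef_rot: [0.809, 0.587, -0.0, -0.0]
contact_force: [-0.1, -0.7, -0.3]
finger_gap: 85.5
gripper_force: 0.0
[ 541.51972908 -213.45534708  152.28220428] [[ 0.31   0.951 -0.   ]
 [ 0.951 -0.31  -0.   ]
 [-0.    -0.    -1.   ]] [-4.63303879e-01  1.47038170e-01  1.64803661e+00 -4.26360830e-04
  1.34677303e+00 -1.47510865e-01] 5.425
[(array([179.8, 198.1]), 0.76, array([ 553.3, -212.9,   38. ]))]
```

```bash
python3 -m creep '{"hand":[1,1,1,1,1,1],"linear":[[0,0,0.7],[0,0,0.7],[0,0,0.7],[0,0,0.8],[0,0,0.8],[0,0,0]],"twist":[[0,0,0],[0,0,0],[0,0,0],[0,0,0],[0,0,0],[0,0,0]]}'
python3 -m creep '{"hand":[-0.2,-0.4,-1,-1,-1,-1,-1,-1,-1,-1],"linear":[[0,0,0],[0,0,0],[0,0,0],[0,0,0],[0,0,0],[0,0,0],[0,0,0],[0,0,0],[0,0,0],[0,0,0]],"twist":[[0,0,0],[0,0,0],[0,0,0],[0,0,0],[0,0,0],[0,0,0],[0,0,0],[0,0,0],[0,0,0],[0,0,0]]}' 60
```

```text
clock: 6.28
tool_pos: [539.6, -213.1, 39.3]
eef_rot: [0.81, 0.587, -0.001, -0.002]
contact_force: [-0.2, -0.1, 0.8]
finger_gap: 85.1
gripper_force: 0.0
clock: 7.52
tool_pos: [542.5, -213.6, 42.7]
eef_rot: [0.809, 0.587, 0.0, 0.001]
contact_force: [-2.0, 0.2, 7.3]
finger_gap: 30.3
gripper_force: 60.0
```

```bash
python3 -m creep '{"hand":[-1,-1,-1,-1,-1,-1,-1,-1],"linear":[[0,0,-0.4],[0,0,-1],[0,0,-1],[0,0,-1],[0,0,-1],[0,0,-1],[0,0,0],[0,0,0]],"twist":[[0,0,0],[0,0,0],[0,0,0],[0,0,0],[0,0,0],[0,0,0],[0,0,0],[0,0,0]]}'
python3 -m creep '{"hand":[-1,-1,-1,-1,-1,-1,-1],"linear":[[0.95,-0.4,0],[0.95,-0.4,0],[0.95,-0.4,0],[0.95,-0.4,0],[0.95,-0.4,0],[0.95,-0.4,0],[0.95,-0.4,0]],"twist":[[0,0,0],[0,0,0],[0,0,0],[0,0,0],[0,0,0],[0,0,0],[0,0,0]]}'
python3 -m creep '{"hand":[-1,-1,-1,-1,-1,-1,-1],"linear":[[0.95,-0.4,0],[0.95,-0.4,0],[0.95,-0.4,0],[0.95,-0.4,0],[0.7,-0.3,0],[0,0,0],[0,0,0]],"twist":[[0,0,0],[0,0,0],[0,0,0],[0,0,0],[0,0,0],[0,0,0],[0,0,0]]}'
python3 - <<'E'
from h import *
s=manip.observe(); print(s["tool_pos"],R.from_quat(s["eef_rot"]).as_matrix().round(3),s["qpos"],s["clock"],s["contact_force"],s["moment"],s["finger_gap"])
for c in("scene","top"):
    im=np.mean([snap(c).astype(float) for _ in range(4)],0); np.save(c+"h.npy",im)
    for l in("disc_boss","disc_foot","spindle_top"):
        for m in viewer.mark_of(c,l)[:2]: print(c,l,np.round(m["location"],1),round(m["conf"],2))
f=lambda c,x,y,w,h:cv2.resize(np.clip(np.load(c+"h.npy")[y:y+h,x:x+w,::-1]*1.4,0,255).astype(np.uint8),None,fx=4,fy=4,interpolation=cv2.INTER_CUBIC)
cv2.imwrite("pics/hov.png",np.hstack([f("scene",240,110,100,150),f("top",130,150,100,150)]))
E
```

```text
clock: 8.52
tool_pos: [541.0, -212.8, 201.7]
eef_rot: [0.809, 0.587, -0.0, -0.001]
contact_force: [-0.4, 0.3, -5.5]
finger_gap: 30.1
gripper_force: 60.6
clock: 9.4
tool_pos: [522.2, 3.7, 200.7]
eef_rot: [0.809, 0.587, -0.001, -0.001]
contact_force: [0.6, -0.2, -5.4]
finger_gap: 29.7
gripper_force: 60.8
clock: 10.28
tool_pos: [510.6, 148.0, 201.7]
eef_rot: [0.809, 0.587, -0.001, -0.0]
contact_force: [0.2, 0.2, -5.1]
finger_gap: 29.9
gripper_force: 60.7
[510.6275624  147.98136143 201.67816046] [[ 0.31   0.951 -0.003]
 [ 0.951 -0.31  -0.001]
 [-0.002 -0.002 -1.   ]] [ 1.85937880e-01 -2.55477885e-02  1.73519896e+00 -4.88168019e-04
  1.43463226e+00  5.00980509e-01] 10.275 [ 0.17777972  0.18781136 -5.05980965] [ 0.00932192  0.01577866 -0.06102832] 29.92900912637959
scene disc_boss [309.2 178.5] 0.82
scene disc_boss [329.  243.7] 0.66
scene spindle_top [338.3 205.3] 0.87
top disc_foot [182.8 206.2] 0.61
top spindle_top [151.5 209.2] 0.67
```

View pics/hov.png

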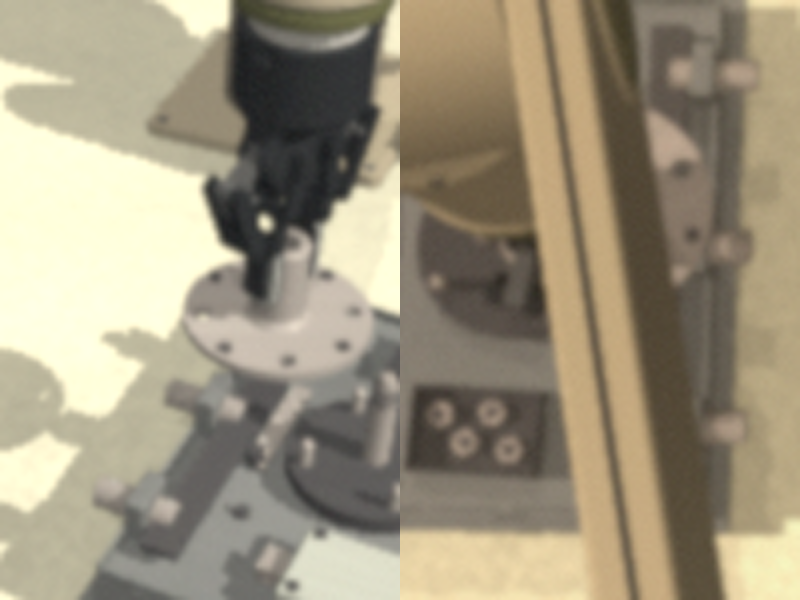

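The scene view (left) shows the disc level in the grip, with its plate hole circle centred at about crop (278,311), or px (309,187). The spindle stands at the right, its top at about px (338,205). In the top view the arm hides most of the disc. I'll work out the disc offset in the hand from opposite hole pairs.

```bash
python3 - <<'E'
from h import *
s=manip.observe(); zt=s["tool_pos"][2]-41.5+6
P=np.array([atz("scene",(240+(x+.5)/4-.5,110+(y+.5)/4-.5),zt)[:2] for x,y in[(216,276),(326,276),(354,311),(343,345),(288,360),(225,347)]])
from scipy.optimize import least_squares
r=least_squares(lambda c:np.hypot(*(P-c).T)-np.array([47]*6),P.mean(0)); print(r.x,np.hypot(*(P-r.x).T))
d=P-r.x; print(np.degrees(np.arctan2(d[:,1],d[:,0])).round(1))
# edge ellipse centre
for x,y in[(182,318),(375,318),(279,378)]: p=atz("scene",(240+(x+.5)/4-.5,110+(y+.5)/4-.5),zt-3)[:2]; print(p,np.hypot(*(p-r.x)))
print("boss top",atz("scene",(240+291/4-.5,110+240/4-.5),zt+52))
im=cv2.cvtColor(np.load("sceneh.npy").clip(0,255).astype(np.uint8),cv2.COLOR_RGB2BGR)
print("spindle",[atz("scene",p,136).round(1) for p in[(338.3,205.3),(338,203)]])
# project camera consistency: hub studs in initial scene picture
for n,x in(("spindle0",(565,171)),): print(n,atz("scene",(120+x[0]/2.6-.3,140+x[1]/2.6-.3),136))
print([atz("scene",(120+x/2.6-.3,140+y/2.6-.3),88).round(1) for x,y in[(547,177),(605,207),(572,239),(512,212)]], np.mean([atz("scene",(120+x/2.6-.3,140+y/2.6-.3),88) for x,y in[(547,177),(605,207),(572,239),(512,212)]],0))
E
```

```text
[509.98415676 149.12278056] [48.38777383 48.56260562 46.62426687 48.69960878 46.91369753 48.43805041]
[-110.2  160.7  114.5   72.6   27.9  -18.4]
[537.697192    99.33502946] 56.98098350893417
[487.98058086 204.16761384] 59.27976908793282
[565.47611479 170.85154825] 59.59443557066571
boss top [508.18475069 152.52100123 219.86173601]
spindle [array([506.6, 225.8, 136. ]), array([498.6, 222.7, 136. ])]
spindle0 [508.5827727  223.19026996 136.        ]
[array([468. , 199.3,  88. ]), array([486.5, 262.4,  88. ]), array([542.4, 246.4,  88. ]), array([531.3, 184.6,  88. ])] [507.05870561 223.17242305  88.        ]
```

```bash
python3 -m creep '{"hand":[-1,-1,-1,-1,-1,-1,-1,-1],"linear":[[0,0,0],[0,0,0],[0.77,-0.235,0],[0.77,-0.235,0],[0.77,-0.235,0],[0,0,0],[0,0,0],[0,0,0]],"twist":[[0,0,-0.65],[0,0,-0.65],[0,0,0],[0,0,0],[0,0,0],[0,0,0],[0,0,0],[0,0,0]]}'
python3 - <<'E'
from h import *
s=manip.observe(); print(s["tool_pos"],R.from_quat(s["eef_rot"]).as_matrix().round(3),s["clock"],s["contact_force"],s["moment"])
for c in("scene","top"):
    im=np.mean([snap(c).astype(float) for _ in range(4)],0); np.save(c+"h.npy",im)
f=lambda c,x,y,w,h:cv2.resize(np.clip(np.load(c+"h.npy")[y:y+h,x:x+w,::-1]*1.5,0,255).astype(np.uint8),None,fx=5,fy=5,interpolation=cv2.INTER_CUBIC)
cv2.imwrite("pics/hov2.png",np.hstack([f("scene",285,140,95,115),f("top",130,150,60,115)]))
E
```

```text
clock: 11.98
tool_pos: [506.3, 220.1, 203.3]
eef_rot: [0.782, 0.623, -0.0, 0.0]
contact_force: [0.3, 0.1, -5.8]
finger_gap: 30.2
gripper_force: 60.7
[506.34618503 220.14108091 203.2515282 ] [[ 0.223  0.975 -0.   ]
 [ 0.975 -0.223 -0.   ]
 [-0.     0.    -1.   ]] 11.975 [ 0.27881515  0.06588793 -5.7896093 ] [ 0.03854274 -0.01468403  0.03920036]
```

View pics/hov2.png

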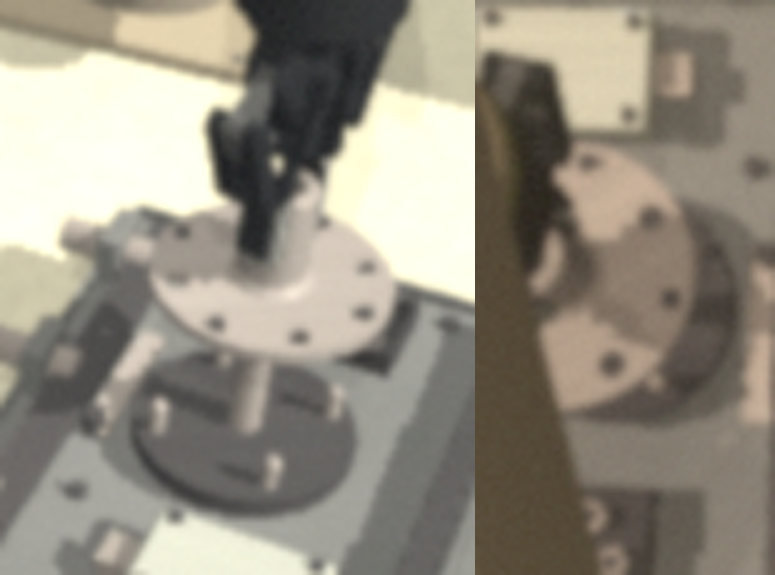

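The scene view shows the plate over the hub, with holes at (181,232), (321,223), (366,266), (363,313), (300,337), (216,323), (178,279). The spindle rises under it at about (250,400). The top view shows four of the marks. I'll fit the disc centre in both views and compare it with the hub as seen by the same camera.

```bash
python3 - <<'E'
from h import *
from scipy.optimize import least_squares
z=manip.observe()["tool_pos"][2]-41.5+6
for c,ox,oy,h,sub in(("scene",285,140,[(181,232),(321,223),(366,266),(363,313),(300,337),(216,323),(178,279)],0),("top",130,150,[(590,162),(652,216),(670,297),(612,363)],475)):
    P=np.array([atz(c,(ox+(x-sub+.5)/5-.5,oy+(y+.5)/5-.5),z)[:2] for x,y in h])
    # model: alternating radius 45 (true hole) / 48.7 (mark), pattern angle
    def f(q):
        d=P-q[:2]; r=np.hypot(*d.T); a=np.arctan2(d[:,1],d[:,0]); true=np.cos(4*(a-q[2]))>0
        k=np.where(true,0,np.pi/4); da=np.angle(np.exp(4j*(a-q[2]-k)))/4
        return np.r_[r-np.where(true,45,48.7),da*47]
    best=min((least_squares(f,[505,220,t]) for t in np.radians([10,32,55,77])),key=lambda r:r.cost)
    print(c,best.x[:2].round(1),np.degrees(best.x[2]).round(1)%90,best.cost.round(1),best.fun.round(1))
    d=P-best.x[:2];print(np.hypot(*d.T).round(1),np.degrees(np.arctan2(d[:,1],d[:,0])).round(0))
E
```

```text
scene [504.4 222.1] 31.6 4.0 [ 0.8 -0.1  0.8 -0.9  2.  -0.5 -0.3  0.   0.3 -0.3  0.2  0.6 -1.   0.2]
[49.5 48.6 45.8 47.8 47.  48.2 44.7] [-103.  167.  121.   77.   32.  -15.  -58.]
top [505.8 219.4] 31.2 0.3 [-0.3  0.1 -0.5  0.1 -0.4  0.   0.3  0.1]
[48.4 45.1 48.2 45.1] [ -14.  -59. -104. -149.]
```

```bash
python3 -m creep '{"hand":[-1,-1,-1,-1],"linear":[[0,-0.04,0.4],[0,0,0.4],[0,0,0],[0,0,0]],"twist":[[0,0,0],[0,0,0],[0,0,0],[0,0,0]]}'
python3 -m creep '{"hand":[-1,-1,-1,-1],"linear":[[0,0,0.06],[0,0,0.06],[0,0,0],[0,0,0]],"twist":[[0,0,0],[0,0,0],[0,0,0],[0,0,0]]}'
python3 -m creep '{"hand":[-1,-1,-1,-1],"linear":[[0,0,0.06],[0,0,0.06],[0,0,0],[0,0,0]],"twist":[[0,0,0],[0,0,0],[0,0,0],[0,0,0]]}'
```

```text
clock: 12.88
tool_pos: [505.0, 221.1, 179.1]
eef_rot: [0.782, 0.624, -0.0, -0.0]
contact_force: [0.4, 0.3, -4.5]
finger_gap: 30.2
gripper_force: 60.7
clock: 13.38
tool_pos: [505.1, 221.1, 175.8]
eef_rot: [0.782, 0.623, 0.0, 0.0]
contact_force: [0.5, 0.4, -5.2]
finger_gap: 29.7
gripper_force: 60.7
clock: 13.88
tool_pos: [505.1, 220.9, 172.1]
eef_rot: [0.782, 0.623, -0.0, 0.0]
contact_force: [0.1, -1.5, -5.3]
finger_gap: 30.3
gripper_force: 60.8
```

```bash
python3 -m creep '{"hand":[-1,-1,-1],"linear":[[-0.03,0,0.06],[0,0,0],[0,0,0]],"twist":[[0,0,0],[0,0,0],[0,0,0]]}'
python3 -m creep '{"hand":[-1,-1,-1],"linear":[[0,0,0.06],[0,0,0],[0,0,0]],"twist":[[0,0,0],[0,0,0],[0,0,0]]}'
python3 -m creep '{"hand":[-1,-1,-1],"linear":[[0,0,0.06],[0,0,0],[0,0,0]],"twist":[[0,0,0],[0,0,0],[0,0,0]]}'
```

```text
clock: 14.25
tool_pos: [505.0, 220.1, 170.2]
eef_rot: [0.782, 0.623, -0.0, 0.0]
contact_force: [2.3, -1.8, -5.6]
finger_gap: 30.2
gripper_force: 60.6
clock: 14.62
tool_pos: [505.0, 220.0, 168.4]
eef_rot: [0.782, 0.623, -0.0, 0.0]
contact_force: [2.5, -3.9, -6.3]
finger_gap: 29.9
gripper_force: 60.6
clock: 15.0
tool_pos: [505.0, 220.0, 166.7]
eef_rot: [0.782, 0.623, 0.0, 0.0]
contact_force: [4.0, -4.7, -5.0]
finger_gap: 30.2
gripper_force: 60.7
```

```bash
python3 -m creep '{"hand":[-1,-1,-1],"linear":[[-0.022,0.025,0.06],[0,0,0],[0,0,0]],"twist":[[0,0,0],[0,0,0],[0,0,0]]}'
python3 -m creep '{"hand":[-1,-1,-1],"linear":[[0,0,0.06],[0,0,0],[0,0,0]],"twist":[[0,0,0],[0,0,0],[0,0,0]]}'
python3 -m creep '{"hand":[-1,-1,-1],"linear":[[0,0,0.06],[0,0,0.06],[0,0,0]],"twist":[[0,0,0],[0,0,0],[0,0,0]]}'
```

```text
clock: 15.38
tool_pos: [505.1, 219.6, 164.6]
eef_rot: [0.782, 0.624, -0.0, -0.0]
contact_force: [0.9, -0.7, -6.7]
finger_gap: 30.1
gripper_force: 60.6
clock: 15.75
tool_pos: [505.3, 219.5, 163.0]
eef_rot: [0.782, 0.623, -0.0, -0.0]
contact_force: [-0.3, -0.7, -5.9]
finger_gap: 30.1
gripper_force: 60.6
clock: 16.12
tool_pos: [505.3, 219.3, 159.2]
eef_rot: [0.782, 0.623, -0.0, -0.0]
contact_force: [0.6, -0.6, -5.8]
finger_gap: 30.3
gripper_force: 60.6
```

```bash
python3 -m creep '{"hand":[-1,-1,-1,-1],"linear":[[0,0,0.15],[0,0,0.15],[0,0,0],[0,0,0]],"twist":[[0,0,0],[0,0,0],[0,0,0],[0,0,0]]}'
python3 -m creep '{"hand":[-1,-1,-1,-1],"linear":[[0,0,0.15],[0,0,0.15],[0,0,0.1],[0,0,0]],"twist":[[0,0,0],[0,0,0],[0,0,0],[0,0,0]]}'
```

```text
clock: 16.62
tool_pos: [505.4, 219.4, 150.5]
eef_rot: [0.782, 0.623, -0.0, -0.0]
contact_force: [-0.8, -0.4, -5.6]
finger_gap: 30.0
gripper_force: 60.7
clock: 17.12
tool_pos: [505.1, 219.3, 137.9]
eef_rot: [0.782, 0.623, -0.0, -0.0]
contact_force: [-0.6, 0.2, -5.0]
finger_gap: 30.0
gripper_force: 60.7
```

```bash
python3 -m creep '{"hand":[-1,-1,-1,-1],"linear":[[0,0,0.08],[0,0,0.08],[0,0,0.06],[0,0,0]],"twist":[[0,0,0],[0,0,0],[0,0,0],[0,0,0]]}'
python3 -m creep '{"hand":[-1,-1,-1],"linear":[[0,0,0.05],[0,0,0],[0,0,0]],"twist":[[0,0,0],[0,0,0],[0,0,0]]}'
python3 -m creep '{"hand":[-1,-1,-1],"linear":[[0,0,0.05],[0,0,0],[0,0,0]],"twist":[[0,0,0],[0,0,0],[0,0,0]]}'
```

```text
clock: 17.62
tool_pos: [505.3, 219.3, 131.6]
eef_rot: [0.782, 0.623, -0.0, -0.0]
contact_force: [0.5, 0.6, -5.0]
finger_gap: 29.9
gripper_force: 60.7
clock: 18.0
tool_pos: [505.5, 219.4, 130.4]
eef_rot: [0.782, 0.623, 0.0, -0.0]
contact_force: [-0.5, -0.7, -5.5]
finger_gap: 30.1
gripper_force: 60.7
clock: 18.38
tool_pos: [505.4, 219.4, 128.9]
eef_rot: [0.782, 0.623, -0.0, -0.0]
contact_force: [-1.1, -0.8, -6.3]
finger_gap: 30.1
gripper_force: 60.7
```

```bash
python3 -m creep '{"hand":[-1,-1,-1],"linear":[[0,0,0.05],[0,0,0],[0,0,0]],"twist":[[0,0,0],[0,0,0],[0,0,0]]}'
python3 -m creep '{"hand":[-1,-1,-1],"linear":[[0,0,0.05],[0,0,0],[0,0,0]],"twist":[[0,0,0],[0,0,0],[0,0,0]]}'
python3 -m creep '{"hand":[-1,-1,-1],"linear":[[0,0,0.05],[0,0,0],[0,0,0]],"twist":[[0,0,0],[0,0,0],[0,0,0]]}'
python3 -c "
from h import *
print(manip.observe()['moment'])"
```

```text
clock: 18.75
tool_pos: [505.5, 219.4, 127.4]
eef_rot: [0.782, 0.623, -0.0, -0.0]
contact_force: [0.7, -0.7, -5.9]
finger_gap: 30.1
gripper_force: 60.7
clock: 19.12
tool_pos: [505.4, 219.4, 125.9]
eef_rot: [0.782, 0.623, -0.0, -0.0]
contact_force: [0.4, 0.4, -5.6]
finger_gap: 29.8
gripper_force: 60.7
clock: 19.5
tool_pos: [505.4, 219.4, 124.4]
eef_rot: [0.782, 0.623, -0.0, -0.0]
contact_force: [0.1, -0.3, -5.5]
finger_gap: 30.0
gripper_force: 60.7
[ 0.00103928  0.03189722 -0.04402407]
```

```bash
python3 -m creep '{"hand":[-1,-1,-1,-1],"linear":[[0,0,0.05],[0,0,0.05],[0,0,0],[0,0,0]],"twist":[[0,0,0],[0,0,0],[0,0,0],[0,0,0]]}'
python3 -m creep '{"hand":[-1,-1,-1,-1],"linear":[[0,0,0.05],[0,0,0.05],[0,0,0],[0,0,0]],"twist":[[0,0,0],[0,0,0],[0,0,0],[0,0,0]]}'
python3 -c "
from h import *
snap('scene','s3.png'); im=cv2.imread('pics/s3.png')[150:265,280:390]
cv2.imwrite('pics/s3c.png',cv2.resize(im,None,fx=5,fy=5,interpolation=cv2.INTER_CUBIC))"
```

```text
clock: 20.0
tool_pos: [505.4, 219.4, 121.4]
eef_rot: [0.782, 0.623, -0.0, -0.0]
contact_force: [-0.2, 0.5, -5.8]
finger_gap: 29.9
gripper_force: 60.7
clock: 20.5
tool_pos: [505.4, 219.4, 118.4]
eef_rot: [0.782, 0.623, -0.0, -0.0]
contact_force: [-0.5, 0.2, -5.3]
finger_gap: 30.4
gripper_force: 60.7
```

View pics/s3c.png

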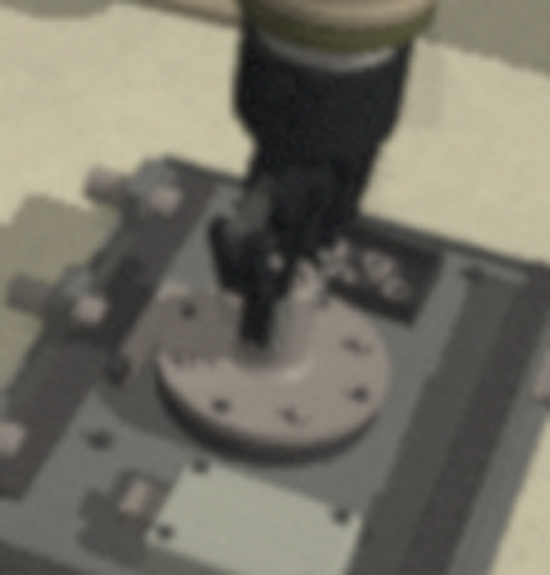

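The studs are showing in the through holes, at crop (290,412), (355,345) and (180,358). The dark marks sit in between, and the plate is a few millimetres above the hub. I'll carry on down.

```bash
python3 -m creep '{"hand":[-1,-1,-1,-1],"linear":[[0,0,0.05],[0,0,0.05],[0,0,0],[0,0,0]],"twist":[[0,0,0],[0,0,0],[0,0,0],[0,0,0]]}'
python3 -m creep '{"hand":[-1,-1,-1],"linear":[[0,0,0.05],[0,0,0],[0,0,0]],"twist":[[0,0,0],[0,0,0],[0,0,0]]}'
python3 -m creep '{"hand":[-1,-1,-1],"linear":[[0,0,0.04],[0,0,0],[0,0,0]],"twist":[[0,0,0],[0,0,0],[0,0,0]]}'
python3 -m creep '{"hand":[-1,-1,-1],"linear":[[0,0,0.03],[0,0,0],[0,0,0]],"twist":[[0,0,0],[0,0,0],[0,0,0]]}'
```

```text
clock: 21.05
tool_pos: [505.4, 219.4, 115.4]
eef_rot: [0.782, 0.623, -0.0, -0.0]
contact_force: [0.4, -0.1, -5.8]
finger_gap: 29.9
gripper_force: 60.7
clock: 21.42
tool_pos: [505.4, 219.4, 113.9]
eef_rot: [0.782, 0.623, -0.0, -0.0]
contact_force: [0.9, -0.5, -6.2]
finger_gap: 30.1
gripper_force: 60.7
clock: 21.8
tool_pos: [505.5, 219.4, 112.8]
eef_rot: [0.782, 0.623, 0.0, 0.0]
contact_force: [-0.5, 0.2, -5.3]
finger_gap: 30.1
gripper_force: 60.8
clock: 22.18
tool_pos: [505.6, 219.5, 112.6]
eef_rot: [0.782, 0.623, 0.0, 0.0]
contact_force: [-4.9, -1.3, 5.5]
finger_gap: 30.4
gripper_force: 61.9
```

```bash
python3 -m creep '{"hand":[-1,-1,-1],"linear":[[0,0,0.02],[0,0,0],[0,0,0]],"twist":[[0,0,0],[0,0,0],[0,0,0]]}'
python3 -m creep '{"hand":[0.1,0.1,0.1,0.1,0.1,0.1],"linear":[[0,0,0],[0,0,0],[0,0,0],[0,0,0],[0,0,0],[0,0,0]],"twist":[[0,0,0],[0,0,0],[0,0,0],[0,0,0],[0,0,0],[0,0,0]]}'
```

```text
clock: 22.55
tool_pos: [505.8, 219.5, 112.6]
eef_rot: [0.782, 0.624, 0.0, 0.0]
contact_force: [-7.5, -2.5, 10.1]
finger_gap: 30.0
gripper_force: 62.3
clock: 23.3
tool_pos: [505.4, 219.4, 111.1]
eef_rot: [0.782, 0.623, -0.0, -0.0]
contact_force: [-0.7, 0.1, 0.2]
finger_gap: 47.3
gripper_force: 0.0
```

```bash
python3 -m creep '{"hand":[0.1,0.1,0.1,0.1],"linear":[[0,0,-0.2],[0,0,-0.3],[0,0,-0.5],[0,0,0]],"twist":[[0,0,0],[0,0,0],[0,0,0],[0,0,0]]}'
python3 -m creep '{"hand":[0.1,0.1,0.1,0.1,0.1,0.1,0.1,0.1,0.1,0.1],"linear":[[0,0,-0.9],[0,0,-0.9],[0,0,-0.9],[0,0,-0.9],[-0.95,0,-0.5],[-0.95,0,0],[-0.95,0,0],[-0.95,0,0],[-0.95,0,0],[-0.95,0,0]],"twist":[[0,0,0],[0,0,0],[0,0,0],[0,0,0],[0,0,0],[0,0,0],[0,0,0],[0,0,0],[0,0,0],[0,0,0]]}'
python3 -m creep '{"hand":[0.1,0.1,0.1,0.1,0.1],"linear":[[-0.95,0,0],[-0.95,0,0],[-0.95,0,0],[0,0,0],[0,0,0]],"twist":[[0,0,0],[0,0,0],[0,0,0],[0,0,0],[0,0,0]]}'
python3 -c "
from h import *
f=lambda c,x,y,w,h:cv2.resize(np.clip(snap(c)[y:y+h,x:x+w,::-1]*1.3,0,255).astype(np.uint8),None,fx=5,fy=5,interpolation=cv2.INTER_CUBIC)
cv2.imwrite('pics/fin.png',np.hstack([f('scene',295,160,80,100),f('top',125,160,80,100)]))"
```

```text
clock: 23.8
tool_pos: [506.8, 219.9, 143.7]
eef_rot: [0.782, 0.623, 0.002, 0.001]
contact_force: [-0.5, 1.2, 0.4]
finger_gap: 47.1
gripper_force: 0.0
clock: 25.05
tool_pos: [467.1, 51.8, 264.2]
eef_rot: [0.782, 0.624, 0.0, 0.0]
contact_force: [0.0, -0.4, -0.6]
finger_gap: 46.7
gripper_force: 0.0
clock: 25.68
tool_pos: [448.4, -30.4, 264.2]
eef_rot: [0.782, 0.623, 0.0, -0.0]
contact_force: [0.5, 1.1, 0.6]
finger_gap: 46.7
gripper_force: 0.0
```

View pics/fin.png

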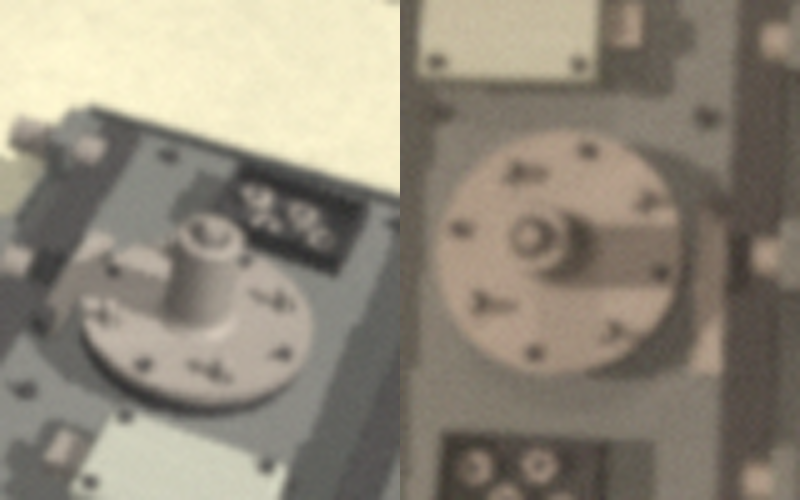

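The disc sits flat on the hub. All four studs stand through its holes (top view 525,172; 648,198; 485,300; 615,328), the spindle tip shows in the boss at (535,238), and the arm is clear.

```bash
python3 -c "
from h import *
print(manip.job_done())"
```

```text
the job is handed in; nothing more can be done
None
```

The drive disc is fully home, flat on the hub with all four studs through its holes; I let go, moved the arm clear and handed the job in at about 26 s, but no verdict came back.

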